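Unlock and open the rotor trim fixture

ROBOT

A 6-joint arm with a two-finger parallel gripper is mounted at the origin on a cart in front of the work surface, level with it; the furniture and walls round the work are solid. World frame = base frame: x ahead of the robot, y to its left, z up, the work surface at z = 0. Lengths are in m, angles in rad, forces in N, time in s.
With the tool pointing down it reaches from about 0.35 to 0.85 m from the base axis. Payload 8.1 kg.
Tool frame: the origin (TCP) lies at the very end of the fingers, on their centre line; the grasp point (between the pads) lies 19 mm behind it; z points along the fingers, y is the line along which they close (so a half turn about z gives the same grasp; the last joint's range is limited). The gripper opens to 85 mm and grips with 20 to 120 N. Pads are 22 mm wide; open, the fingers measure 114 mm over their backs; the gripper's body (76 mm by 85 mm) begins 54 mm behind the grasp point. The pads swing forward as they close: fully open they stand 13 mm farther back than shut.
Start: joints at [-1.238, 0.13, 1.488, -0, 1.523, -0.085], TCP at [0.243, -0.548, 0.231] pointing down, gripper open.
Joint ranges: [-2.96, 2.96], [-0.89, 2.26], [0.02, 2.5], [-1.34, 4.48], [0, 2.73], [-2.66, 2.66]. Speed limits (rad/s): [2.39, 2.39, 2.79, 3.14, 3.14, 3.14].

INTERFACE

Orientations are given as a unit quaternion [x, y, z, w].
In Python, from station import state, optics, workorder gives the robot as it stands.
- The arm moves only by the tool step_arm, never from a script. Its argument "series" is a list of rows, each a list of 6 numbers: the shift along the tool's x, y, z in mm, then the turn, a rotation vector about the tool's x, y, z in degrees. A call has 1 to 10 rows; each row is the pose to reach, as a shift and turn from the pose commanded when the call began, along the tool's axes at that moment; what a row does not reach only later rows make up. A row lasts 1/8 s, in which the tool goes at most 62.5 mm and 10.7 degrees, less where a joint would pass 70% of its speed; a pose out of reach is approached as far as the arm can. A call with a gripper value outside its range is refused whole. "fingers" is the opening, from 0 (shut) to 1 (fully open), set as the call begins (left out, the last holds). The fingers move at their own pace and stop on an object; the grip force is fixed at half the most. Time passes only in rows, so rows that repeat a pose let the fingers close. It gives the time, the measured TCP pose, the force, the opening and the grip force at its end, in the units of the state.
- state(): the state, without advancing time (a new reading comes with each control period).
- optics.capture(name): name is "scene" or "top" or "wrist"; returns the picture (480x640x3 uint8, red, green, blue); there is no depth.
- optics.camera_params(name): a dict with "camera_matrix" (3x3 intrinsics, pixels), "view" (4x4, takes a point from world to camera coordinates); the wrist camera has in their place "mount" (4x4, takes a point from camera to tool coordinates, whose origin is the TCP and whose axes are the flange's). Camera axes: x right, y up, looking along -z (the intrinsics and any distortion apply to the point x, -y, -z); pixel columns grow to the right and rows downward; lengths in m; the calibration is good to about 2 mm. A picture is of the moment at which its call begins: read the wrist's pose just before it. camera_params takes no time and is no camera call.
- workorder.job_done(): hands the job in; it is judged then, once.
The state is a dict: "t": time; "qpos": joint angles; "qvel": joint speeds; "effort": joint torques, N m; "eef_pos": TCP position; "ee_rot": TCP orientation; "contact_force": force on the tool from outside, world axes, zero at the start; "torque": the same for the moment, N m; "width": opening from 0.0 (shut) to 1.0 (fully open); "grip_force": force on a finger pad.
Only numpy, scipy, OpenCV 4.12 (cv2) and the standard library are available. Lean on these libraries where they do the work, as an engineer would, in place of code of your own. Each camera call takes 0.05 s, during which the arm holds its last target. There are 200 camera calls.

TASK

Open the small trim fixture so that the rotor in it can be taken out later. Roll a fingertip across the top of the knurled rim of its lock screw, stroke after stroke, to back the screw off by two full turns (counter-clockwise seen from the screw's face; not as many as three, or it drops out of its thread), then push the clamp carriage by its finger post straight back from the rotor until it meets its stop. Press lightly and pinch nothing; leave the rotor standing in its nest, and the things lying about where they are.

Things in the scene. Friction and masses are not known exactly. Their poses are not given: they have to be found in the camera images.
- trim_fixture: bench fixture bolted to the worktop (does not move): aluminium base plate 12 mm thick. Origin on the bench top, z up; x points away from the robot and from the screw's head, y along the slide away from the rotor. Base: x -50 to 50, y -112 to 104 mm. Two steel rails along y: |x| 24 to 44, y -33 to 75 mm, 46 mm high, screw heads to 48 mm. End stop block: y 82 to 95 mm, 38 mm high.
- rim_top (a point): top of the knurled rim of the lock screw at mid width when tight: fixture (-56, 0, 54) mm; fixed to the fixture, does not turn. The screw's head is a steel disc 36 mm in diameter, 16 mm wide, with 32 ridges 1 mm high all round; its axis is level along the fixture's x, 36 mm above the bench. It stands in front of the front rail, its top 8 mm higher than the rail, and comes out (-x) 3 mm per turn.
- lock_screw (a joint): turn of the lock screw, rad: 0 = tight, grows as it loosens (top of the rim moves to the fixture's +y), 6.283 per full turn; starts at 0 to 0.6. About 1.1 N along the rim turns it; it stays where left; a finger dragged back over it tightens it. A blackened ridge and a dark dimple on its face, both at the top at 0, show the turn. Its dog holds the carriage for the first 1.5 to 1.7 turns.
- carriage (a joint): place of the clamp carriage, m: 0 = jaw closed on the rotor, 0.045 = back against its stop, a rubber buffer. Slides along the fixture's +y and stays where left; needs about 2 N once the dog is out of its hole (inertia of some 2 kg), and will not move while the dog is in.
- post (a point): centre of the top of the finger post on the carriage, at fixture (0, 16, 70.5) mm when closed; moves with the carriage. The post is an upright steel pin 12 mm in diameter with a 19 mm collar 3 mm high at its foot, on the carriage's flat top, 40.5 mm above the bench, 48 mm wide between the rails; the flat runs 67 mm from the post towards the rotor (small screw heads 1 mm high) and 13 mm behind it.
- nest_rotor: black round fan rotor, 34 mm in diameter, 23 mm high with its hub stub up, standing loose on the base plate in the nest (top 35 mm above the bench) at fixture (0, -69) mm, between the jaw and two locating pins 30 mm high at (+-12, -86) mm. Origin: centre of its underside.
- ring_gauge: bystander: steel ring with a knurled rim, 47 mm in diameter, 14 mm high, lying behind the fixture. Origin: centre of its underside.
- brass_weight: bystander: small brass weight, 22 mm in diameter, 20 mm high, behind the fixture. Origin: centre of its underside.
- rotor_a: bystander: black spare rotor with wings, 42 mm across, 22 mm high, to the right of the fixture. Origin: centre of its underside.
- rotor_b: bystander: black round spare rotor, 34 mm across, 23 mm high, to the right of the fixture. Origin: centre of its underside.
- putty_tin: bystander: flat round tin with a blue lid, 68 mm across, 28 mm high, to the right of the fixture. Origin: centre of its underside.
- tweezers: bystander: steel tweezers, 122 mm long (its y), lying to the right. Origin: centre of its underside.
- hex_key: bystander: L-shaped hex key, 77 mm long (its y), lying to the right of the fixture. Origin: centre of its underside.

How it is judged:
On the way, in this order (a step that is already met when the one before it is completed fails the run):
1. the lock screw is backed off two full turns (a quarter turn less will do) while the carriage is still closed (value of joint lock_screw above 11 rad and value of joint carriage below 0.005 m), for 0.2 s.
2. the carriage is pushed back to its stop (value of joint carriage above 0.042 m), for 0.2 s.
At the end, for the whole second after the job is handed in: The screw stands between 1.75 and 3 turns from tight and is still, the carriage is within 3 mm of its stop (0.042 m or more of 0.045) and at rest, and the rotor stands upright and at rest within 6 mm of where it stood in the nest (value of joint lock_screw between 11 and 18.85 rad and value of joint carriage above 0.042 m and velocity of joint carriage below 0.005 m/s and velocity of joint lock_screw below 0.2 rad/s and distance of nest_rotor from where it was at the start of the episode below 0.006 m and angle between nest_rotor's own z axis and vertical below 0.1 rad and linear speed of nest_rotor below 0.01 m/s); the robot touches nothing.
It fails at once if the lock screw is turned out three turns or more and drops out of its thread (value of joint lock_screw above 19.45 rad).
It fails at once if the screw is pressed or pinched hard (over 60 N) (contact force between the fingers and lock_screw above 60 N).
It fails at once if the carriage is pushed or pinched hard (over 38 N) (contact force between the fingers and carriage above 38 N).
It fails at once if the rotor is lifted, tipped or pushed out of its nest (distance of nest_rotor from where it was at the start of the episode above 0.01 m or angle between nest_rotor's own z axis and vertical above 0.25 rad).
It fails at once if one of the things lying about is lifted or moved by more than 15 mm (distance of any of ring_gauge, brass_weight, rotor_a, rotor_b, putty_tin, tweezers, hex_key from where it was at the start of the episode above 0.015 m).
It also fails if it takes over 72 s, if anything falls off the work surface, if the arm or the gripper's body presses on something with over 40 N, if the wrist force passes 120 N, or if a joint passes its speed limit or range.

## Working session

There is one attempt and no reset: what is moved stays moved. The work goes in short steps, Python scripts to look and compute and a tool call to move; the robot and the scene stay as the last step left them, time stands still between calls to the robot, and variables do not carry over. Pictures are saved under pics/ and viewed, at most 10 in all, crops included, and the job is handed in when it is done.

Besides the shell and the picture viewer there is one more tool, called after ">>>" as name([rows], argument=value, ...), one row to a line, values as JSON. step_arm: Moves the arm, as the interface text tells. Its arguments: {"type":"object","properties":{"series":{"type":"array"},"fingers":{"type":"number"}},"required":["series"]}

```bash
ls; mkdir -p pics; python3 - <<'E'
from station import state, optics, workorder
import cv2,numpy as np
print(state())
for n in("scene","top"):
    im=optics.capture(n); cv2.imwrite(f"pics/{n}0.png",im[:,:,::-1]); print(n,optics.camera_params(n))
print(optics.camera_params("wrist"))
E
```

```text
pics
{'t': 0.0, 'qpos': array([-1.23838321e+00,  1.31176265e-01,  1.48927735e+00,  1.91864779e-05,
        1.52297818e+00, -8.53954575e-02]), 'qvel': array([ 0.0022247 ,  0.00031253, -0.00106338,  0.00041472,  0.00156368,
       -0.00107633]), 'effort': array([ 1.47933300e-03, -5.69394922e+01, -5.00550270e+01,  6.09694575e-05,
        1.50246854e-02, -5.73394473e-06]), 'eef_pos': array([ 0.24330718, -0.54786175,  0.23023646]), 'ee_rot': array([ 9.78258423e-01,  2.07387589e-01, -1.03777668e-04, -9.13745953e-04]), 'contact_force': array([ 0.3604879 ,  1.19629379, -0.17801242]), 'torque': array([ 0.02075275, -0.01013122, -0.05779175]), 'grip_force': 0.0, 'width': 1.0013159317771678}
scene {'camera_matrix': array([[444.0175871 ,   0.        , 318.12819619],
       [  0.        , 444.0175871 , 237.7446875 ],
       [  0.        ,   0.        ,   1.        ]]), 'view': array([[ 0.78958666, -0.61355367,  0.01023681, -0.36173683],
       [ 0.23930968,  0.32324493,  0.91555644, -0.25282008],
       [-0.56505201, -0.72046139,  0.40205921, -0.47612943],
       [ 0.        ,  0.        ,  0.    
[... 276 characters left out ...]
 0.98370107, -0.01102346,  0.17947335, -0.54441207],
       [-0.17907016,  0.03048815,  0.98336379, -0.94061277],
       [ 0.        ,  0.        ,  0.        ,  1.        ]])}
{'camera_matrix': array([[370.08547725,   0.        , 318.26136899],
       [  0.        , 370.08547725, 232.46023123],
       [  0.        ,   0.        ,   1.        ]]), 'mount': array([[-1.15299787e-04,  9.64462471e-01,  2.64219848e-01,
         6.83352748e-02],
       [ 9.99999992e-01,  1.26178152e-04, -2.42007037e-05,
         8.14598119e-04],
       [-5.66794428e-05,  2.64219843e-01, -9.64462478e-01,
        -1.41709282e-01],
       [ 0.00000000e+00,  0.00000000e+00,  0.00000000e+00,
         1.00000000e+00]])}
```

View pics/scene0.png

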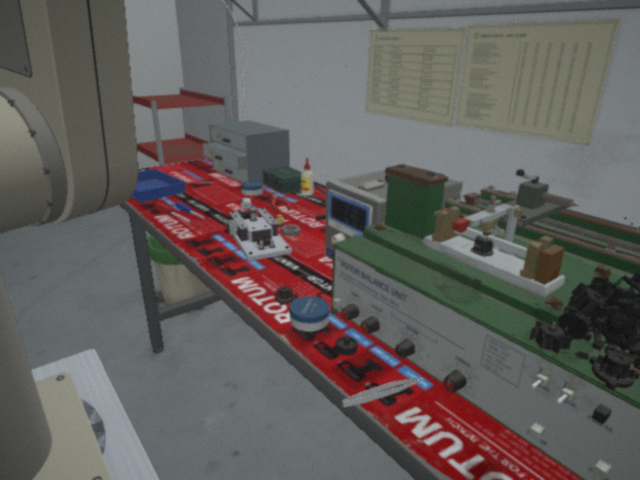

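View pics/top0.png

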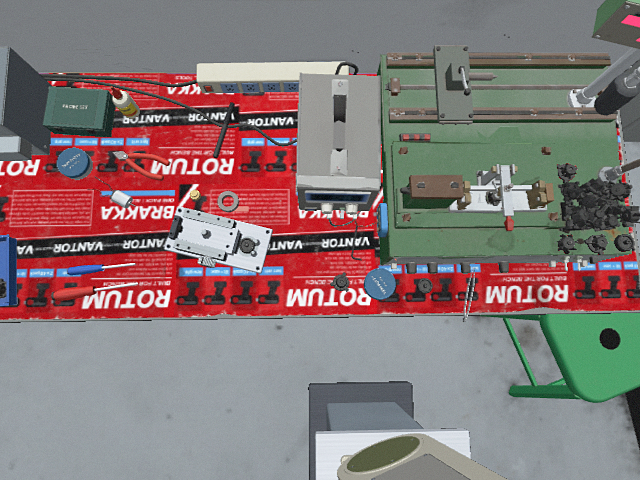

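The top view shows the fixture at about (225,240), the screw head at (207,262), the rotor at (248,245) and the post at (207,234). I'll enlarge this area.

```bash
python3 - <<'E'
import cv2,numpy as np
a=cv2.imread("pics/top0.png")[195:290,150:300]
b=cv2.imread("pics/scene0.png")[185:265,215:315]
a=cv2.resize(a,None,fx=5,fy=5,interpolation=cv2.INTER_CUBIC)
cv2.imwrite("pics/c0.png",a)
E
```

```text
(no output)
```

View pics/c0.png

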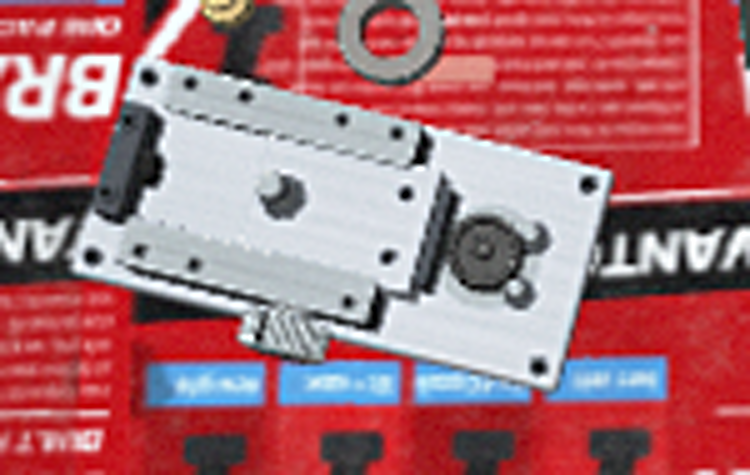

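```bash
cat > h.py <<'E'
import numpy as np
from scipy.spatial.transform import Rotation as R
from station import state, optics, workorder
def ray(name,uv,s=None):
    p=optics.camera_params(name);K=p["camera_matrix"]
    if name=="wrist":
        T=np.eye(4);T[:3,:3]=R.from_quat(s["ee_rot"]).as_matrix();T[:3,3]=s["eef_pos"];M=T@p["mount"]
    else: M=np.linalg.inv(p["view"])
    d=np.linalg.inv(K)@np.array([uv[0],uv[1],1.]);d=M[:3,:3]@(d*[1,-1,-1])
    return M[:3,3],d
def onz(name,uv,z,s=None):
    o,d=ray(name,uv,s);return o+d*(z-o[2])/d[2]
def proj(name,P,s=None):
    p=optics.camera_params(name);K=p["camera_matrix"]
    if name=="wrist":
        T=np.eye(4);T[:3,:3]=R.from_quat(s["ee_rot"]).as_matrix();T[:3,3]=s["eef_pos"];V=np.linalg.inv(T@p["mount"])
    else: V=p["view"]
    c=(V@np.append(P,1))[:3]*[1,-1,-1];q=K@c;return q[:2]/q[2]
def fit(F,W):  # fixture xy -> world xy rigid
    F=np.array(F);W=np.array(W);f=F-F.mean(0);w=W-W.mean(0)
    a=np.arctan2((f[:,0]*w[:,1]-f[:,1]*w[:,0]).sum(),(f*w).sum())
    r=np.array([[np.cos(a),-np.sin(a)],[np.sin(a),np.cos(a)]]);t=W.mean(0)-r@F.mean(0)
    return a,t,np.abs(F@r.T+t-W).max()
def fw(a,t,p):
    p=np.array(p)/1000.;c,s=np.cos(a),np.sin(a)
    return np.array([c*p[0]-s*p[1]+t[0],s*p[0]+c*p[1]+t[1],p[2]])
def tool(s,P):  # world point -> tool mm
    return 1000*R.from_quat(s["ee_rot"]).inv().apply(np.array(P)-s["eef_pos"])
E
python3 - <<'E'
from h import *
px=lambda u,v:(150+u/5,195+v/5)
C={(50,-112):(612,175),(-50,-112):(553,388),(-50,104):(72,270),(50,104):(135,57)}
F=np.array(list(C))/1000;W=[onz("top",px(*v),.012)[:2] for v in C.values()]
a,t,e=fit(F,W);print(np.degrees(a),t,e)
for n,p,uv,z in (("post",(0,16,70.5),(272,183),.0705),("rotor",(0,-69,35),(485,250),.035)):
    print(n,fw(a,t,p),onz("top",px(*uv),z))
T=fw(a,t,(-56,-5,150));s=state();print(T,tool(s,T))
E
```

```text
-14.61486247946759 [0.55485621 0.36759004] 0.002060126775549287
post [0.55889334 0.38307234 0.0705    ] [0.55944756 0.38127983 0.0705    ]
rotor [0.5374461  0.30082262 0.035     ] [0.5366995  0.29909449 0.035     ]
[0.49940656 0.37688176 0.15      ] [ 609.29976915 -741.19137298   81.68462262]
```

>>> step_arm([
  [10,0,-60,0,0,0],
  [40,-10,-100,0,0,0],
  [85,-45,-110,0,0,-4],
  [130,-80,-110,0,0,-8],
  [175,-120,-110,0,0,-12],
  [220,-160,-110,0,0,-16],
  [260,-200,-110,0,0,-20],
  [300,-245,-110,0,0,-24],
  [340,-290,-110,0,0,-28],
  [380,-335,-110,0,0,-32],
], fingers=0)

```text
t: 1.35
eef_pos: [0.4549, -0.0861, 0.341]
ee_rot: [0.883, 0.47, -0.0, -0.0]
contact_force: [0.1, 0.0, 0.2]
width: -0.001
grip_force: 0.0
```

```bash
python3 - <<'E'
from h import *
a,t=np.radians(-14.615),np.array([.55486,.36759])
s=state();print(s["t"],s["eef_pos"],s["contact_force"],s["width"],s["qpos"])
print(tool(s,fw(a,t,(-40,10,200))))
d=np.array([[-np.sin(a),np.cos(a),0],[np.cos(a),np.sin(a),0],[0,0,-1]]).T
print(np.degrees((R.from_quat(s["ee_rot"]).inv()*R.from_matrix(d)).as_rotvec()))
E
```

```text
1.35 [ 0.45492114 -0.08610056  0.34100861] [0.09541794 0.02011688 0.24147165] -0.0010080386872029518 [-2.97838214e-01 -2.62335649e-01  1.66614844e+00 -3.13189076e-05
  1.73794642e+00  2.94613372e-01]
[ 428.38134202 -211.46872313  141.0070396 ]
[-9.28917941e-03  2.96805294e-03 -1.93302738e+01]
```

>>> step_arm([
  [55,-27,0,0,0,-4],
  [108,-54,0,0,0,-8],
  [160,-80,10,0,0,-12],
  [214,-106,30,0,0,-16],
  [265,-132,50,0,0,-19.3],
  [318,-158,75,0,0,-19.3],
  [370,-184,100,0,0,-19.3],
  [410,-205,130,0,0,-19.3],
  [428,-211,141,0,0,-19.3],
  [428,-211,141,0,0,-19.3],
])

```text
t: 2.6
eef_pos: [0.5185, 0.3853, 0.1976]
ee_rot: [0.792, 0.611, -0.002, -0.0]
contact_force: [0.3, -0.2, 0.2]
width: -0.002
grip_force: 0.0
```

```bash
python3 - <<'E'
from h import *
import cv2,pickle
s=state();im=optics.capture("wrist");cv2.imwrite("pics/w0.png",im[:,:,::-1]);pickle.dump(s,open("s0.pkl","wb"))
a,t=np.radians(-14.615),np.array([.55486,.36759])
print(s["eef_pos"],s["qvel"])
for p in((-56,0,54),(0,16,70.5),(0,-69,35),(-50,-112,12),(50,-112,12),(-50,104,12),(50,104,12)):print(p,proj("wrist",fw(a,t,p),s))
E
```

```text
[0.51845304 0.38527384 0.19764307] [-0.03265848 -0.05158068  0.00169672 -0.00751115  0.0170142  -0.01300455]
(-56, 0, 54) [296.17020682 228.09960861]
(0, 16, 70.5) [369.92392847 212.93957996]
(0, -69, 35) [361.17878142 297.03951901]
(-50, -112, 12) [306.65194004 326.80327137]
(50, -112, 12) [407.94659325 326.80142377]
(-50, 104, 12) [304.26161713  94.18803501]
(50, 104, 12) [424.62394104  94.07170124]
```

View pics/w0.png

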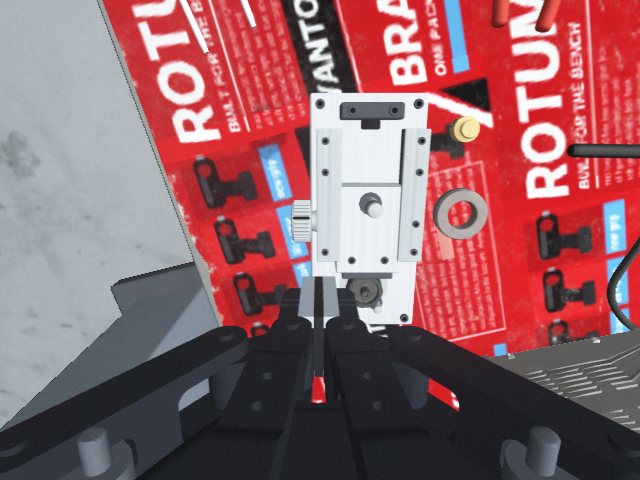

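The wrist view shows the base's far corners at (311,93) and (430,93), the post top at about (374,210), and the screw head at columns 291–313, rows 200–243. The fixture lies about 5 mm from the first estimate, so I'll go closer and measure it again.

>>> step_arm([
  [-15,-4,30,0,0,0],
  [-30,-10,60,0,0,0],
  [-35,-14,90,0,0,0],
  [-35,-14,90,0,0,0],
  [-35,-14,90,0,0,0],
])

```text
t: 3.28
eef_pos: [0.4986, 0.3545, 0.1126]
ee_rot: [0.792, 0.61, 0.001, 0.0]
contact_force: [-0.2, -0.3, 1.5]
width: 0.001
grip_force: 0.0
```

```bash
python3 - <<'E'
from h import *
import cv2,pickle
s=state();im=optics.capture("wrist");cv2.imwrite("pics/w1.png",im[:,:,::-1]);pickle.dump(s,open("s1.pkl","wb"))
cv2.imwrite("pics/w1c.png",cv2.resize(im[0:300,210:510,::-1],None,fx=2,fy=2,interpolation=cv2.INTER_CUBIC))
a,t=np.radians(-14.615),np.array([.55486,.36759])
print(s["eef_pos"],s["qvel"],proj("wrist",s["eef_pos"],s))
for p in((-56,0,54),(0,16,70.5),(0,-69,35),(-50,-112,12),(50,-112,12),(-50,104,12),(50,104,12)):print(p,proj("wrist",fw(a,t,p),s))
E
```

```text
[0.49860801 0.35452816 0.11259811] [ 6.42870768e-03 -4.06121069e-03 -2.32498090e-02 -1.96467710e-05
 -5.92422127e-03  1.25591364e-03] [314.6740634  298.03579874]
(-56, 0, 54) [306.16339312 207.21376187]
(0, 16, 70.5) [417.52080037 181.67318483]
(0, -69, 35) [394.40669028 305.4082288 ]
(-50, -112, 12) [317.6675718  344.67648891]
(50, -112, 12) [452.63228559 343.99633928]
(-50, 104, 12) [316.26049404  18.83394012]
(50, 104, 12) [486.51496702  18.37049509]
```

View pics/w1c.png

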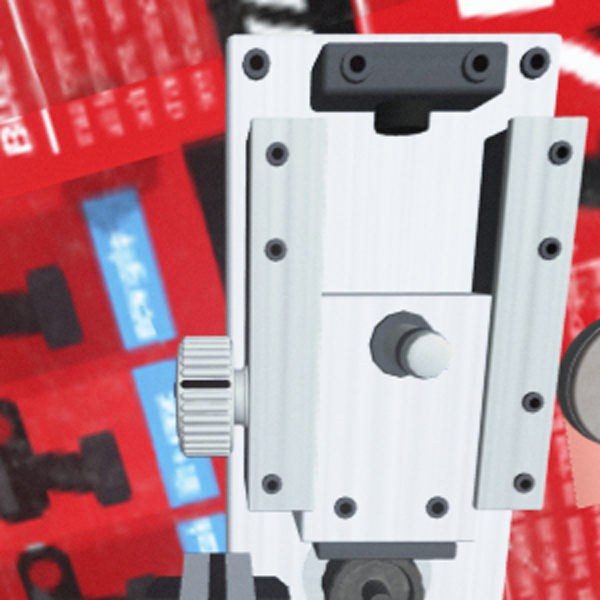

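```bash
python3 - <<'E'
from h import *
import pickle
from scipy.optimize import least_squares
s=pickle.load(open("s1.pkl","rb"))
px=lambda u,v:(210+u/2,v/2)
D=[((-50,104,12),(228,34)),((50,104,12),(557,36)),((-44,75,46),(248,118)),((-24,75,46),(325,118)),((44,75,46),(587,118)),((-44,-33,46),(250,508)),((-24,-33,46),(312,510)),((44,-33,46),(543,510)),((0,16,70.5),(426,353))]
F=np.array([d[0][:2] for d in D])/1000
for dz in(-.005,0,.005):
    W=[onz("wrist",px(*d[1]),d[0][2]/1000+dz,s)[:2] for d in D]
    a,t,e=fit(F,W);print(dz,np.degrees(a),t,e)
def f(p):
    return np.ravel([proj("wrist",fw(p[0],p[1:3],d[0])+[0,0,p[3]],s)-px(*d[1]) for d in D])
r=least_squares(f,[a,*t,0]);p=r.x;print(np.degrees(p[0]),p[1:],np.abs(r.fun).max())
# black ridge: solve turn angle on rim radius 18 for image row
for th in np.arange(0,.8,.1):print(th,proj("wrist",fw(p[0],p[1:3],(-56,18*np.sin(th),36+18*np.cos(th)))+[0,0,p[3]],s),end=" ")
print("obs",px(205,383)); print("TCP fixture",(R.from_euler('z',-p[0]).apply(np.append(s["eef_pos"][:2]-p[1:3],s["eef_pos"][2]-p[3])))*1000)
E
```

```text
-0.005 -14.505329694843626 [0.55950071 0.36807818] 0.0017379041583924781
0 -14.538368675235056 [0.55840163 0.36841048] 0.002267699233560183
0.005 -14.572958483614766 [0.5573015  0.36874291] 0.0035707708868998322
-14.541625964965865 [ 0.55903111  0.36825754 -0.00307696] 2.3471234070592004
0.0 [313.21477478 203.23249624] 0.1 [313.18962988 200.02224394] 0.2 [313.16775674 196.77716617] 0.30000000000000004 [313.14944086 193.53803917] 0.4 [313.13491451 190.34567988] 0.5 [313.12435211 187.2401286 ] 0.6000000000000001 [313.11786707 184.25985657] 0.7000000000000001 [313.11551046 181.44102918] obs (312.5, 191.5)
TCP fixture [-55.04025845 -28.46080367 115.67506706]
```

The ridge sits at about (312,191), so the screw stands at about 0.36 rad. The TCP is at about fixture (-55,-28), height 113–116. I'll feel for the rim next.

>>> step_arm([
  [20,-1,20,0,0,0],
  [20,-1,45,0,0,0],
  [20,-1,50,0,0,0],
  [20,-1,52,0,0,0],
  [20,-1,53,0,0,0],
  [20,-1,53,0,0,0],
])

```text
t: 4.08
eef_pos: [0.5021, 0.3743, 0.0584]
ee_rot: [0.792, 0.61, 0.001, 0.0]
contact_force: [-0.1, 0.1, -0.4]
width: -0.0
grip_force: 0.0
```

>>> step_arm([
  [0,0,1,0,0,0],
  [0,0,2,0,0,0],
  [0,0,2,0,0,0],
])

```text
t: 4.45
eef_pos: [0.5013, 0.374, 0.0552]
ee_rot: [0.792, 0.61, -0.0, -0.0]
contact_force: [-0.0, 0.9, -0.4]
width: 0.002
grip_force: 0.0
```

>>> step_arm([
  [0,0,1,0,0,0],
  [0,0,1,0,0,0],
])

```text
t: 4.7
eef_pos: [0.5013, 0.374, 0.0541]
ee_rot: [0.792, 0.61, -0.0, -0.0]
contact_force: [0.4, 0.3, -0.3]
width: 0.0
grip_force: 0.0
```

>>> step_arm([
  [0,0,0.7,0,0,0],
  [0,0,0.7,0,0,0],
])

```text
t: 4.95
eef_pos: [0.5015, 0.3741, 0.0538]
ee_rot: [0.792, 0.61, 0.0, 0.0]
contact_force: [0.2, -0.3, 0.0]
width: -0.001
grip_force: 0.5
```

>>> step_arm([
  [0,0,1,0,0,0],
  [0,0,1,0,0,0],
])

```text
t: 5.2
eef_pos: [0.5016, 0.3743, 0.0534]
ee_rot: [0.792, 0.61, 0.0, -0.0]
contact_force: [-2.6, -0.3, 6.4]
width: 0.002
grip_force: 3.0
```

>>> step_arm([
  [4,0,0.5,0,0,0],
  [8,0,0.5,0,0,0],
  [12,0,0.5,0,0,0],
  [16,0,0.5,0,0,0],
])

```text
t: 5.7
eef_pos: [0.5058, 0.3903, 0.0534]
ee_rot: [0.792, 0.61, 0.001, -0.0]
contact_force: [-3.6, -0.5, 6.7]
width: 0.0
grip_force: 3.5
```

```bash
python3 - <<'E'
from h import *
import cv2,pickle
s=state();im=optics.capture("wrist");pickle.dump(s,open("s2.pkl","wb"))
print(s["eef_pos"],s["contact_force"],s["grip_force"])
cv2.imwrite("pics/w2c.png",cv2.resize(im[180:480,180:480,::-1],None,fx=2,fy=2,interpolation=cv2.INTER_CUBIC))
E
```

```text
[0.50580146 0.39026385 0.05338079] [-3.60858659 -0.4634403   6.66764643] 3.4666264057159424
```

View pics/w2c.png

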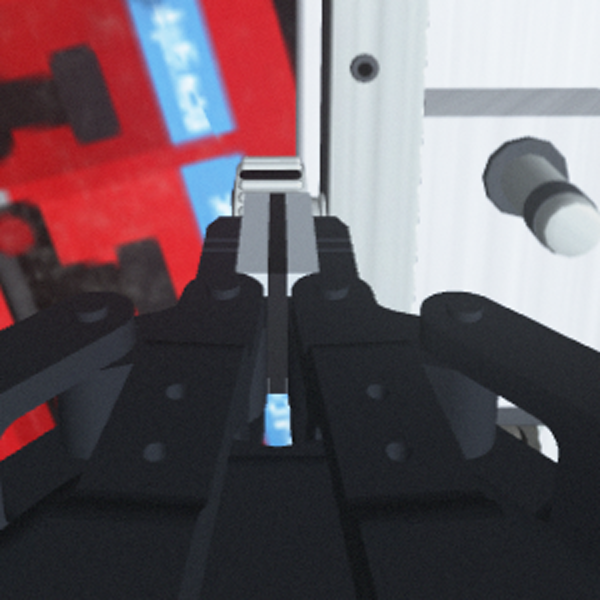

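The finger rests on the rim, and the black ridge has rolled past it, to about (315,267) in the full image.

```bash
cat > ang.py <<'E'
from h import *
a,t=np.radians(-14.54),np.array([.55903,.36826])
def fix(s): return R.from_euler('z',-a).apply(np.append(s["eef_pos"][:2]-t,s["eef_pos"][2]))*1000
def row(s,th,x=-56): return proj("wrist",fw(a,t,(x,18*np.sin(th),36+18*np.cos(th)))-[0,0,.002],s)
E
python3 - <<'E'
from ang import *
import pickle
s=pickle.load(open("s2.pkl","rb"));print(fix(s))
for th in np.arange(.8,2.3,.1):print(round(th,1),row(s,th).round(1),end=" ")
E
```

```text
[-57.04796619   7.93578771  53.38078638]
0.8 [317.1 280.6] 0.9 [317.1 276.8] 1.0 [317.1 273.3] 1.1 [317.1 270.1] 1.2 [317.1 267.2] 1.3 [317.1 264.7] 1.4 [317.1 262.5] 1.5 [317.1 260.7] 1.6 [317.1 259.3] 1.7 [317.1 258.3] 1.8 [317.1 257.7] 1.9 [317.1 257.5] 2.0 [317.1 257.7] 2.1 [317.2 258.2] 2.2 [317.2 259.1]
```

>>> step_arm([
  [2,0,-4,0,0,0],
  [-18,-0.5,-6,0,0,0],
  [-18,-0.5,-2,0,0,0],
  [-18,-0.5,0,0,0,0],
  [-14,-0.5,0,0,0,0],
  [-10,-0.5,0,0,0,0],
  [-6,-0.5,0,0,0,0],
  [-2,-0.5,0,0,0,0],
  [2,-0.5,0,0,0,0],
])

```text
t: 6.88
eef_pos: [0.506, 0.393, 0.0532]
ee_rot: [0.792, 0.611, 0.001, -0.0]
contact_force: [-2.7, 0.6, 5.9]
width: 0.001
grip_force: 3.0
```

>>> step_arm([
  [2,0,-4,0,0,0],
  [-20,-0.5,-6,0,0,0],
  [-20,-0.5,-2,0,0,0],
  [-20,-0.5,0,0,0,0],
  [-16,-0.5,0,0,0,0],
  [-12,-0.5,0,0,0,0],
  [-8,-0.5,0,0,0,0],
  [-4,-0.5,0,0,0,0],
  [0,-0.5,0,0,0,0],
])

```text
t: 8.0
eef_pos: [0.5055, 0.3933, 0.0531]
ee_rot: [0.792, 0.611, 0.001, -0.0]
contact_force: [-1.5, 0.3, 5.3]
width: -0.001
grip_force: 2.3
```

```bash
python3 - <<'E'
from ang import *
import cv2,pickle
s=state();im=optics.capture("wrist");pickle.dump(s,open("s3.pkl","wb"))
print(s["t"],fix(s),s["contact_force"],s["grip_force"])
cv2.imwrite("pics/w3.png",im[:,:,::-1])
E
```

```text
8.0 [-58.06649588  10.767793    53.05716771] [-1.4772702   0.325006    5.34500937] 2.2577742487192154
```

>>> step_arm([
  [2,0,-4,0,0,0],
  [-20,-0.5,-6,0,0,0],
  [-20,-0.5,-2,0,0,0],
  [-20,-0.5,0.2,0,0,0],
  [-16,-0.5,0.2,0,0,0],
  [-12,-0.5,0.2,0,0,0],
  [-8,-0.5,0.2,0,0,0],
  [-4,-0.5,0.2,0,0,0],
  [0,-0.5,0.2,0,0,0],
])

```text
t: 9.18
eef_pos: [0.5051, 0.3933, 0.053]
ee_rot: [0.792, 0.611, 0.001, -0.0]
contact_force: [-1.5, -0.2, 7.1]
width: -0.001
grip_force: 2.2
```

>>> step_arm([
  [2,0,-4,0,0,0],
  [-20,-0.5,-6,0,0,0],
  [-20,-0.5,-2,0,0,0],
  [-20,-0.5,0,0,0,0],
  [-16,-0.5,0,0,0,0],
  [-12,-0.5,0,0,0,0],
  [-8,-0.5,0,0,0,0],
  [-4,-0.5,0,0,0,0],
  [0,-0.5,0,0,0,0],
])

```text
t: 10.3
eef_pos: [0.5046, 0.3937, 0.0531]
ee_rot: [0.792, 0.61, 0.001, -0.0]
contact_force: [-3.1, 1.5, 7.1]
width: 0.001
grip_force: 3.5
```

>>> step_arm([
  [2,0,-4,0,0,0],
  [-20,-0.5,-6,0,0,0],
  [-20,-0.5,-2,0,0,0],
  [-20,-0.5,0,0,0,0],
  [-16,-0.5,0,0,0,0],
  [-12,-0.5,0,0,0,0],
  [-8,-0.5,0,0,0,0],
  [-4,-0.5,0,0,0,0],
  [0,-0.5,0,0,0,0],
])

```text
t: 11.42
eef_pos: [0.5041, 0.3938, 0.0529]
ee_rot: [0.792, 0.61, 0.001, -0.0]
contact_force: [-1.7, -0.0, 4.9]
width: 0.003
grip_force: 2.6
```

>>> step_arm([
  [2,0,-4,0,0,0],
  [-20,-0.5,-10,0,0,0],
  [-38,-0.5,-20,0,0,0],
  [-38,-0.5,-30,0,0,0],
  [-38,-0.5,-30,0,0,0],
])

```text
t: 12.05
eef_pos: [0.4945, 0.3565, 0.0832]
ee_rot: [0.792, 0.61, 0.001, 0.0]
contact_force: [0.1, -0.4, 0.2]
width: 0.001
grip_force: 0.0
```

```bash
python3 - <<'E'
from ang import *
import cv2,pickle
s=state();im=optics.capture("wrist");pickle.dump(s,open("s4.pkl","wb"))
print(s["t"],fix(s),s["contact_force"],s["grip_force"])
for th in np.arange(-1.2,1.3,.2):print(round(th,1),row(s,th,-58.5).round(1),end=" ")
cv2.imwrite("pics/w4.png",cv2.resize(im[40:340,200:500,::-1],None,fx=2,fy=2,interpolation=cv2.INTER_CUBIC))
E
```

```text
12.05 [-59.54554879 -27.60358235  83.15830804] [ 0.1219039  -0.44786779  0.15824198] 0.0
-1.2 [317.  243.4] -1.0 [317.  242.2] -0.8 [317.  239.5] -0.6 [317.  235.5] -0.4 [316.9 230.3] -0.2 [316.9 224. ] -0.0 [316.9 216.9] 0.2 [316.8 209.4] 0.4 [316.8 201.9] 0.6 [316.8 194.8] 0.8 [316.7 188.3] 1.0 [316.7 183. ] 1.2 [316.7 178.8]
```

View pics/w4.png

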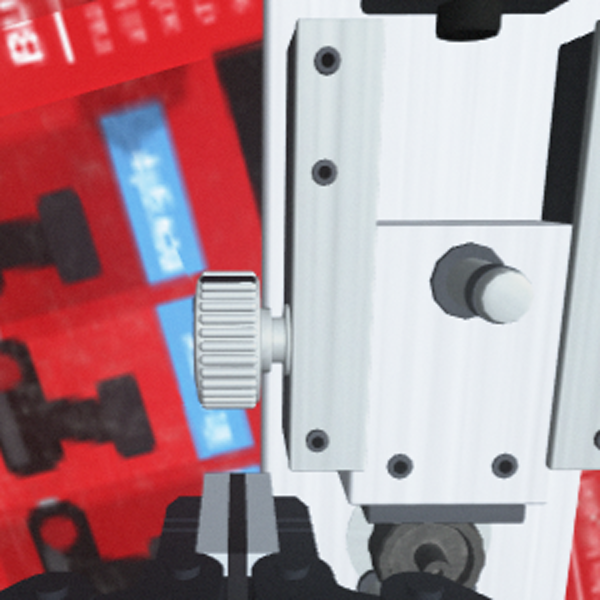

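The dark ridge is now at the head's upper edge, at crop (228,281), or row 180. That is 1.1 rad past a full turn, about 7.4 rad in all, which fits the head having moved out by about 3.4 mm. Each stroke gives about 1.23 rad, so four more should do.

>>> step_arm([
  [10,-0.5,15,0,0,0],
  [18,-0.5,26,0,0,0],
  [18,-0.5,29,0,0,0],
  [18,-0.5,30.2,0,0,0],
  [22,-0.5,30.2,0,0,0],
  [26,-0.5,30.2,0,0,0],
  [30,-0.5,30.2,0,0,0],
  [34,-0.5,30.2,0,0,0],
  [38,-0.5,30.2,0,0,0],
])

```text
t: 13.22
eef_pos: [0.5026, 0.3944, 0.0528]
ee_rot: [0.792, 0.611, 0.001, -0.001]
contact_force: [-4.8, 1.2, 10.1]
width: 0.0
grip_force: 4.0
```

>>> step_arm([
  [2,0,-4,0,0,0],
  [-20,-0.5,-6,0,0,0],
  [-20,-0.5,-2,0,0,0],
  [-20,-0.5,0,0,0,0],
  [-16,-0.5,0,0,0,0],
  [-12,-0.5,0,0,0,0],
  [-8,-0.5,0,0,0,0],
  [-4,-0.5,0,0,0,0],
  [0,-0.5,0,0,0,0],
])

```text
t: 14.35
eef_pos: [0.5025, 0.3945, 0.0528]
ee_rot: [0.792, 0.611, 0.001, -0.001]
contact_force: [-4.0, 2.3, 8.0]
width: 0.0
grip_force: 3.8
```

>>> step_arm([
  [2,0,-4,0,0,0],
  [-20,-0.5,-6,0,0,0],
  [-20,-0.5,-2,0,0,0],
  [-20,-0.5,0,0,0,0],
  [-16,-0.5,0,0,0,0],
  [-12,-0.5,0,0,0,0],
  [-8,-0.5,0,0,0,0],
  [-4,-0.5,0,0,0,0],
  [0,-0.5,0,0,0,0],
])

```text
t: 15.48
eef_pos: [0.5023, 0.3945, 0.0531]
ee_rot: [0.792, 0.61, 0.001, -0.0]
contact_force: [-3.5, 1.0, 8.3]
width: -0.001
grip_force: 4.2
```

>>> step_arm([
  [2,0,-4,0,0,0],
  [-20,-0.5,-6,0,0,0],
  [-20,-0.5,-2,0,0,0],
  [-20,-0.5,0,0,0,0],
  [-16,-0.5,0,0,0,0],
  [-12,-0.5,0,0,0,0],
  [-8,-0.5,0,0,0,0],
  [-4,-0.5,0,0,0,0],
  [0,-0.5,0,0,0,0],
])

```text
t: 16.6
eef_pos: [0.5017, 0.3946, 0.0529]
ee_rot: [0.792, 0.61, 0.001, -0.0]
contact_force: [-2.0, 0.2, 6.4]
width: 0.002
grip_force: 2.6
```

>>> step_arm([
  [2,0,-4,0,0,0],
  [-20,-0.5,-10,0,0,0],
  [-38,-0.5,-20,0,0,0],
  [-38,-0.5,-30,0,0,0],
  [-38,-0.5,-30,0,0,0],
])

```text
t: 17.23
eef_pos: [0.492, 0.3572, 0.0829]
ee_rot: [0.792, 0.61, 0.001, -0.0]
contact_force: [0.4, 0.8, -0.1]
width: 0.002
grip_force: 0.0
```

```bash
python3 - <<'E'
from ang import *
import cv2,pickle
s=state();im=optics.capture("wrist");pickle.dump(s,open("s5.pkl","wb"))
print(s["t"],fix(s),s["contact_force"],s["grip_force"])
for th in np.arange(-1.2,1.3,.2):print(round(th,1),row(s,th,-62).round(1),end=" ")
cv2.imwrite("pics/w5.png",cv2.resize(im[40:340,200:500,::-1],None,fx=2,fy=2,interpolation=cv2.INTER_CUBIC))
E
```

```text
17.225 [-62.09628505 -27.57712137  82.85088217] [ 0.41677073  0.84752096 -0.06317031] 0.0
-1.2 [315.2 243.6] -1.0 [315.2 242.4] -0.8 [315.1 239.8] -0.6 [315.1 235.8] -0.4 [315.  230.5] -0.2 [314.9 224.2] -0.0 [314.9 217.1] 0.2 [314.8 209.6] 0.4 [314.8 202.1] 0.6 [314.8 194.9] 0.8 [314.8 188.5] 1.0 [314.8 183.1] 1.2 [314.8 178.9]
```

View pics/w5.png

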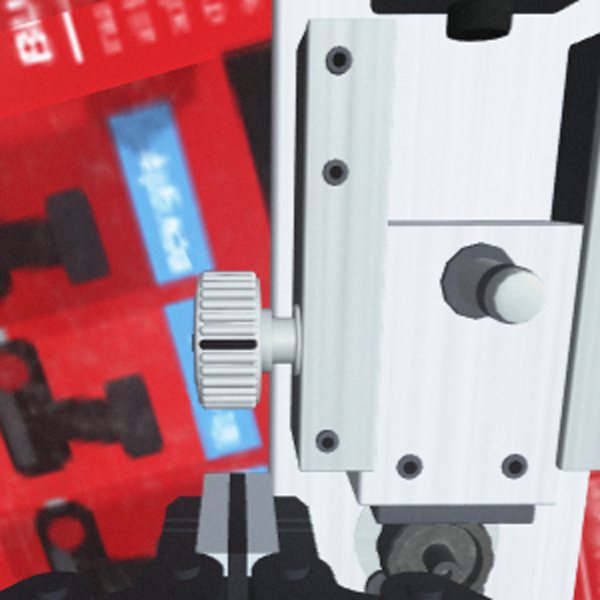

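The ridge is back at the top, at crop (228,345), or row 212. That gives about 0.1 rad past two full turns, 12.7 rad. Next is the post.

```bash
python3 - <<'E'
from ang import *
import pickle
s=pickle.load(open("s5.pkl","rb"))
for z in(.0675,.0705):print(tool(s,onz("wrist",(200+516/2,40+292/2),z,s)))
print(tool(s,fw(a,t,(0,16,70.5))))
E
```

```text
[44.61935451 61.08334562 15.52866698]
[45.0527766  59.94196868 12.52780446]
[43.80463174 61.90036098 12.52828655]
```

>>> step_arm([
  [3,30,0,0,0,0],
  [5,62,0,0,0,0],
  [5,62,10,0,0,0],
  [5,62,22,0,0,0],
  [5,62,29,0,0,0],
  [5,62,29,0,0,0],
])

```text
t: 18.02
eef_pos: [0.5507, 0.3451, 0.0512]
ee_rot: [0.792, 0.611, -0.001, -0.0]
contact_force: [0.5, -0.4, 0.6]
width: 0.003
grip_force: 0.0
```

>>> step_arm([
  [6,0,0,0,0,0],
  [12,0,0,0,0,0],
  [17,0,0,0,0,0],
  [19,0,0,0,0,0],
  [21,0,0,0,0,0],
  [23,0,0,0,0,0],
  [25,0,0,0,0,0],
  [27,0,0,0,0,0],
])

```text
t: 19.02
eef_pos: [0.5591, 0.3711, 0.0526]
ee_rot: [0.792, 0.61, -0.0, 0.0]
contact_force: [-0.3, -0.7, 0.2]
width: 0.002
grip_force: 0.8
```

>>> step_arm([
  [2,0,0,0,0,0],
  [4,0,0,0,0,0],
  [6,0,0,0,0,0],
  [8,0,0,0,0,0],
  [10,0,0,0,0,0],
  [12,0,0,0,0,0],
  [14,0,0,0,0,0],
  [16,0,0,0,0,0],
  [18,0,0,0,0,0],
  [20,0,0,0,0,0],
])

```text
t: 20.27
eef_pos: [0.5642, 0.3907, 0.0527]
ee_rot: [0.792, 0.61, -0.0, -0.0]
contact_force: [-1.4, -0.7, -1.0]
width: -0.001
grip_force: 0.8
```

>>> step_arm([
  [2,0,0,0,0,0],
  [4,0,0,0,0,0],
  [6,0,0,0,0,0],
  [8,0,0,0,0,0],
  [10,0,0,0,0,0],
  [12,0,0,0,0,0],
  [13.5,0,0,0,0,0],
  [15,0,0,0,0,0],
  [16,0,0,0,0,0],
  [17,0,0,0,0,0],
])

```text
t: 21.52
eef_pos: [0.5685, 0.4071, 0.0527]
ee_rot: [0.792, 0.61, -0.0, -0.0]
contact_force: [-0.7, -1.2, -0.8]
width: 0.002
grip_force: 0.8
```

```bash
python3 - <<'E'
from ang import *
import cv2
s=state();im=optics.capture("wrist");im2=optics.capture("top")
print(s["t"],fix(s),s["contact_force"])
A=cv2.resize(im[60:360,180:480,::-1],(600,600));cv2.imwrite("pics/w6.png",A)
E
```

```text
21.525 [-0.53956238 39.97275397 52.67324416] [-0.67772768 -1.21446983 -0.78383202]
```

View pics/w6.png

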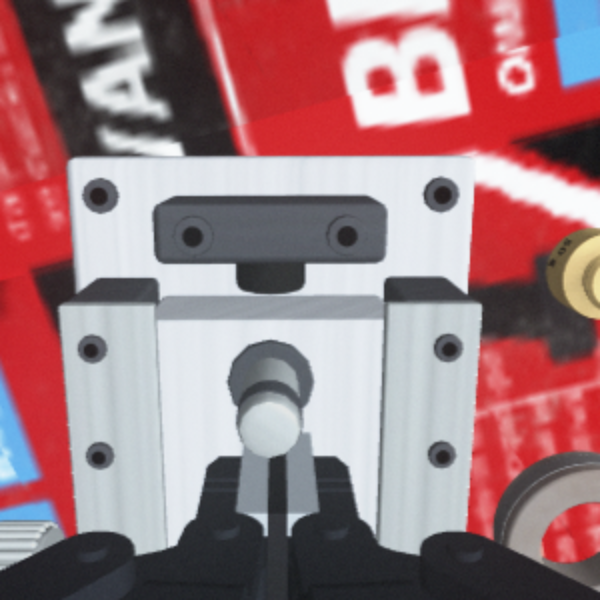

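The finger is pushing the post at crop (270,425), and the carriage's back edge (row 297) is just short of the buffer (row 293). I'll go on slowly until the force rises.

>>> step_arm([
  [1,0,0,0,0,0],
  [2,0,0,0,0,0],
  [3,0,0,0,0,0],
  [4,0,0,0,0,0],
  [4,0,0,0,0,0],
])

```text
t: 22.25
eef_pos: [0.5697, 0.4109, 0.0528]
ee_rot: [0.792, 0.61, -0.0, 0.0]
contact_force: [-1.9, -2.8, -0.2]
width: -0.001
grip_force: 1.1
```

>>> step_arm([
  [0.7,0,0,0,0,0],
  [1.5,0,0,0,0,0],
  [2,0,0,0,0,0],
  [2,0,0,0,0,0],
])

```text
t: 22.75
eef_pos: [0.5697, 0.4111, 0.0527]
ee_rot: [0.792, 0.61, -0.002, 0.001]
contact_force: [-4.9, -10.3, 5.1]
width: 0.004
grip_force: 5.5
```

It has met the stop: the force is 11 N and the finger no longer advances. I'll back off and look.

>>> step_arm([
  [0,0,0,0,0,0],
  [-3,0,0,0,0,0],
  [-10,0,0,0,0,0],
  [-15,0,-20,0,0,0],
  [-15,0,-60,0,0,0],
  [-15,0,-90,0,0,0],
  [-15,0,-90,0,0,0],
  [-15,0,-90,0,0,0],
])

```text
t: 23.75
eef_pos: [0.5663, 0.3983, 0.1432]
ee_rot: [0.792, 0.61, 0.0, -0.0]
contact_force: [-0.6, -0.4, -0.9]
width: -0.001
grip_force: 0.0
```

```bash
python3 - <<'E'
from ang import *
import cv2
s=state();im=optics.capture("wrist")
print(s["t"],fix(s),s["contact_force"])
print([proj("wrist",fw(a,t,(0,16+c,68.5)),s).round(1) for c in(40,42,45)], proj("wrist",fw(a,t,(0,-69,33)),s))
cv2.imwrite("pics/w7.png",cv2.resize(im[40:340,180:480,::-1],(600,600)))
E
```

```text
23.75 [ -0.50748287  30.91534921 143.21772749] [-0.61207932 -0.35104114 -0.86232759]
[array([316.2, 204.6]), array([316.1, 201.2]), array([316.1, 196.2])] [317.20916048 354.34261897]
```

View pics/w7.png

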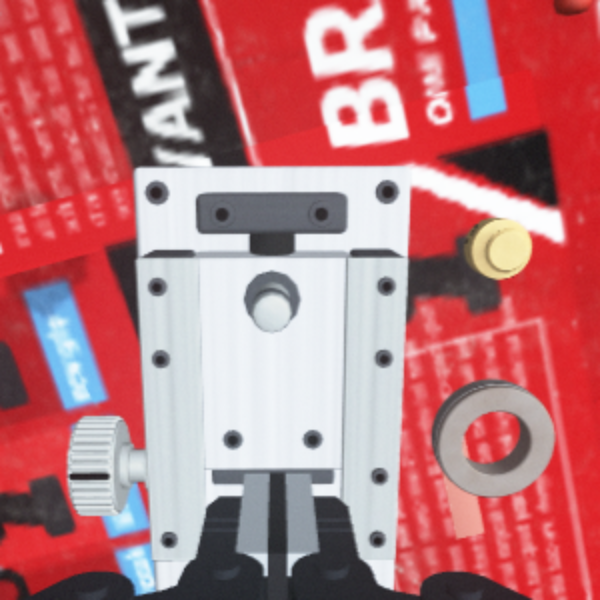

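The post top is at crop (271,311), or row 195.5, where I expect it for a travel of 0.045 m. The carriage touches the buffer, and the screw's ridge is still at the top. I'm handing the job in.

```bash
python3 -c "
from station import workorder
print(workorder.job_done())"
```

```text
the job is handed in; nothing more can be done
None
```

I backed the lock screw off about two turns (roughly 12.7 rad by the camera) and pushed the carriage back against its stop. The arm is clear and the job was handed in at about 24 s; no verdict came back, and I didn't view the rotor again after the push.

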